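# Level a storeroom shelf with its screw foot

## Robot

A 7-joint arm with a two-finger parallel gripper is mounted at the origin on the work surface. World frame = base frame: x ahead of the robot, y to its left, z up, the work surface at z = 0. Lengths are in m, angles in rad, forces in N, time in s.
With the tool pointing down it reaches from about 0.4 to 0.875 m from the base axis. Payload 19.3 kg.
Tool frame: the origin (TCP) lies midway between the tips of the shut fingers; the grasp point (between the pads) lies bot.pinch_z behind it (bot.pinch_z is the distance from the TCP to the grasp point, in m); z points along the fingers, y is the line along which they close (so a half turn about z gives the same grasp; the last joint's range is limited). The gripper opens to 85 mm and grips with 20 to 120 N. Pads are 22 mm wide; open, the fingers measure 114 mm over their backs; the gripper's body (76 mm by 85 mm) begins 54 mm behind the grasp point. The pads swing forward as they close: fully open they stand 13 mm farther back than shut.
Start: joints at [1.171, 0.521, -0.036, 1.599, 0.021, 1.021, -0.113], TCP at [0.202, -0.591, 0.231] pointing down, gripper open.
Joint ranges: [-2.91, 2.91], [-0.3, 2.13], [-1.5, 1.42], [0.17, 2.43], [-1.26, 4.41], [0.16, 1.93], [-2.52, 2.52]. Speed limits (rad/s): [1.89, 1.89, 2.39, 2.39, 3.01, 3.01, 3.01].

## Interface

Orientations are given as [roll, pitch, yaw] about the fixed x, y, z axes, in that order (R = Rz(yaw) Ry(pitch) Rx(roll)).
In Python, from workcell import readout, grab_frame, camera_info, workorder, bot gives the robot as it stands. The module is installed in compiled form; this text tells all that it offers.
- The arm moves only by the tool drive_tool, never from a script. Its argument "targets" is a list of rows, each an object of numbers: "dx", "dy", "dz": the shift along the tool's x, y, z as a fraction of full scale; "yaw": the turn about the tool's z as a fraction of full scale; "fingers": the closure, from 0 (fully open) to 1 (shut). In form: [{"dx": .., "dy": .., "dz": .., "yaw": .., "fingers": ..}, ...]. A call has 1 to 20 rows; each row shifts and turns the commanded pose from where the row before left it, along the tool's axes as they then stand; what a row does not reach is not made up. Full scale, the value 1, is 0.1 m for a shift and 90 degrees for a turn. A row lasts 1/10 s, in which the tool goes at most 50 mm and 8.59 degrees, less where a joint would pass 70% of its speed; a pose out of reach is approached as far as the arm can. A call with a number of a shift or a turn outside -1 to 1 is refused whole. A call with a gripper value outside its range is refused whole. The fingers move at their own pace and stop on an object; "squeeze" is the grip in N (left out, the last holds). Time passes only in rows, so rows that do not move let the fingers close. It gives the time, the measured TCP pose, the force, the opening and the grip force at its end, in the units of the state.
- readout.observe(): the state, without advancing time (a new reading comes with each control period).
- grab_frame(name): name is "scene" or "top" or "wrist"; returns the picture (480x640x3 uint8, blue, green, red); there is no depth.
- camera_info(name): a dict with "fx", "fy", "cx", "cy" (pixels), "T" (4x4, takes a point from camera to world coordinates); the wrist camera has in their place "hand_eye" (4x4, takes a point from camera to tool coordinates, whose origin is the TCP and whose axes are the flange's). Camera axes: x right, y up, looking along -z (the intrinsics and any distortion apply to the point x, -y, -z); pixel columns grow to the right and rows downward; lengths in m; the calibration is good to about 2 mm. A picture is of the moment at which its call begins: read the wrist's pose just before it. camera_info takes no time and is no camera call.
- workorder.job_done(): hands the job in; it is judged then, once.
The state is a dict: "clock": time; "qpos": joint angles; "qd": joint speeds; "joint_efforts": joint torques, N m; "position": TCP position; "tool_rot": TCP orientation; "force": force on the tool from outside, world axes, zero at the start; "moment": the same for the moment, N m; "grip_width": finger opening in m; "finger_force": force on a finger pad.
Only numpy, scipy, OpenCV 4.12 (cv2) and the standard library are available. Lean on these libraries where they do the work, as an engineer would, in place of code of your own. Each camera call takes 0.05 s, during which the arm holds its last target. There are 200 camera calls.

## Task

The bench shelf sags at its screw foot. First stand the spirit level on the shelf board, lengthwise along the board, and let go of it so that its bubble shows the slope; then turn the wing nut of the foot until the bubble rests between the two lines. Finally press the level down on the board from above with a light steady push of about 10 N and finish while still pressing, the bubble staying between the lines; leave the stock lying around where it is.

Things in the scene. Friction and masses are not known exactly. Their poses are not given: they have to be found in the camera images.
- level: aluminium spirit level, a straight bar 200 long x 26 wide x 40 mm high with black ends, about 0.3 kg, standing upright on the bench beside the shelf; the same both ways round. Origin: centre of its underside; x along its length, z up. The top face is hard and flat and may be pressed anywhere
- level_vial (a point): middle of the vial, flush in the middle of the level's top face, 40 mm above its underside; axes as the level's. The vial is green, 70 mm long, with a pale bubble 18 mm long and two black lines 25 mm apart
- bubble (a joint): position of the bubble's middle along the level's x axis (m); 0 is midway between the lines, where it shows level. The bubble runs to the higher end, by about 0.9 mm per milliradian of slope, at most 26 mm, and takes about 1.5 s to settle
- board: grey steel shelf board, its top about 100 mm above the bench, on two fixed legs near one end and a screw foot near the other. Origin: on the line across the two legs, mid-width, 15 mm under the top face. It spans x -0.1 to 0.1, y -0.36 to 0.03 (y is its length; the foot is at x 0, y -0.32) and tilts about its x axis. At the start the foot's end is up to 7 mm too low
- board_stand (a point): middle of the board's free top face, where the level can stand; axes as the board's (y lengthwise). Free of other things within 75 mm either way in x and 130 mm in y; three low cartons, up to 32 mm high, are fixed along the +x edge of the board beyond that
- nut_grip (a point): steel wing nut of the screw foot. Its wing is an upright bar 60 long (the point's x) x 14 thick (y) x 26 mm tall, from 12 to 38 mm above the board; this point is mid-bar, on the turning axis, 26 mm above the board. Counter-clockwise from above raises this end, 9 mrad of slope (about 3 mm) per radian. Stiff, 0.2 N m; stays where left; 1 to 2.2 rad are needed
- carton_small: bystander: small cardboard carton, 70 x 100 x 60 mm; to be left where it is. Origin: centre of its underside
- carton_flat: bystander: flat cardboard carton, 120 x 90 x 35 mm; to be left where it is. Origin: centre of its underside
- can_fat: bystander: aluminium capacitor can, 50 mm diameter, 50 mm high; to be left where it is. Origin: centre of its underside
- can_thin: bystander: slim aluminium capacitor can, 34 mm diameter, 60 mm high; to be left where it is. Origin: centre of its underside
- bearing_ring: bystander: steel bearing ring, 68 mm outside, 40 mm hole, 18 mm high; to be left where it is. Origin: centre of its underside
- parts_tray: bystander: empty cardboard tray, 110 x 150 x 35 mm; to be left where it is. Origin: centre of its underside
- screwdriver: bystander: screwdriver with a black handle, lying on the bench; to be left where it is. Origin on the tool, x along it
Not all that is in view belongs to the job. Of the things shaped like the level, the aluminium one is meant.

How it is judged:
By the outcome, as a careful person would: the job done as asked, in the order asked, and still so for the second after the job is handed in, while the arm keeps its last pose, push and grip.
It also fails if it takes over 72 s, if anything falls off the work surface, if the arm or the gripper's body presses on something with over 40 N, if the wrist force passes 120 N, or if a joint passes its speed limit or range.

## Working session

There is one attempt and no reset: what is moved stays moved. The work goes in short steps, Python scripts to look and compute and a tool call to move; the robot and the scene stay as the last step left them, time stands still between calls to the robot, and variables do not carry over. Pictures are saved under pics/ and viewed, at most 10 in all, crops included, and the job is handed in when it is done.

Besides the shell and the picture viewer there is one more tool, called after ">>>" by a JSON object that holds its "fn" and its "kwargs". drive_tool: Moves the arm, as the interface text tells. Shift numbers are shares of 0.1 m and turn numbers shares of 90 degrees, none past 1 either way. Its arguments: {"type":"object","properties":{"targets":{"type":"array","items":{"type":"object","properties":{"dx":{"type":"number","minimum":-1,"maximum":1},"dy":{"type":"number","minimum":-1,"maximum":1},"dz":{"type":"number","minimum":-1,"maximum":1},"yaw":{"type":"number","minimum":-1,"maximum":1},"fingers":{"type":"number"}}}},"squeeze":{"type":"number"}},"required":["targets"]}

```bash
mkdir -p pics
python3 - <<'E'
from workcell import readout, grab_frame, camera_info, workorder, bot
import cv2
print(readout.observe()); print(bot.pinch_z)
for n in ("scene","top"):
    cv2.imwrite(f"pics/{n}0.png",grab_frame(n)); print(n,camera_info(n))
print(camera_info("wrist"))
E
```

```text
{'clock': 0.0, 'qpos': array([ 1.17080685,  0.52202329, -0.03635282,  1.59998619,  0.02117902,
        1.02116693, -0.11279874]), 'qd': array([ 1.18961905e-03, -5.45561972e-04, -1.27622062e-03,  2.16529790e-04,
       -7.19458634e-04, -1.40192152e-04, -4.48754618e-05]), 'joint_efforts': array([-7.94539155e-04, -9.27098250e+01,  1.97971947e+00, -3.69931591e+01,
        1.78741099e-02,  8.15264066e-03, -4.66879058e-06]), 'position': array([ 0.20227103, -0.59099125,  0.23072749]), 'tool_rot': array([-3.14039427e+00,  5.75758225e-05,  3.29791480e-01]), 'force': array([-1.13054378, -0.02972406,  0.0159346 ]), 'moment': array([0.00602   , 0.01935452, 0.06871836]), 'finger_force': 0.0, 'grip_width': 0.08556545551032299}
0.0187
scene {'fx': 543.318615298755, 'fy': 543.318615298755, 'cx': 317.69864079433586, 'cy': 234.0258767577197, 'T': array([[-0.78588104, -0.44899875,  0.42519539,  1.16025348],
       [ 0.61833421, -0.56242528,  0.548945  ,  0.89327579],
       [-0.00733498,  0.69431832,  0.71963065,  1.16718601],
       [ 0.        ,  0.        ,  0.        ,  1.        ]])}
top {'fx': 543.3472102339773, 'fy': 543.3472102339773, 'cx': 322.3558260781576, 'cy': 251.169819509508, 'T': array([[-0.00761251,  0.99707851, -0.07600323,  0.41053887],
       [-0.99974547, -0.00920301, -0.02059852,  0.06772396],
       [-0.0212378 ,  0.07582707,  0.99689478,  1.61188126],
       [ 0.        ,  0.        ,  0.        ,  1.        ]])}
{'fx': 411.00772837892674, 'fy': 411.00772837892674, 'cx': 320.04143101314764, 'cy': 247.47683866117117, 'hand_eye': array([[ 6.89811377e-04,  9.47771442e-01,  3.18949555e-01,
         8.14150481e-02],
       [ 9.99999761e-01, -6.39246289e-04, -2.63213522e-04,
        -1.37341369e-03],
       [-4.55789401e-05,  3.18949660e-01, -9.47771656e-01,
        -1.43975576e-01],
       [ 0.00000000e+00,  0.00000000e+00,  0.00000000e+00,
         1.00000000e+00]])}
```

View pics/top0.png

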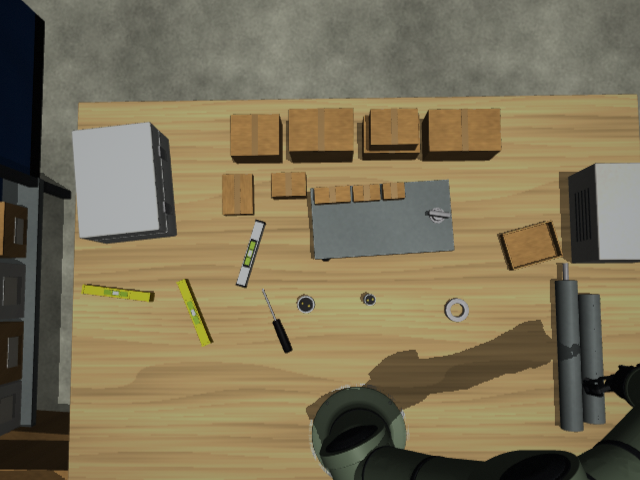

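View pics/scene0.png

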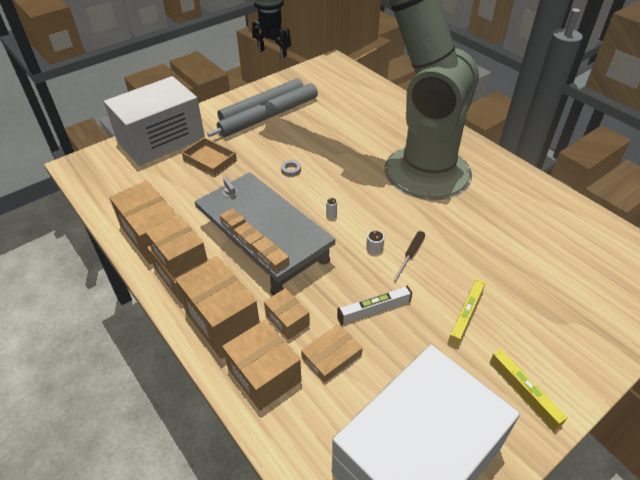

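The top view shows three level-shaped things: the aluminium one at (251,253), and yellow ones at (118,293) and (195,312). I choose the aluminium one. The board is centred near (382,220), with the wing nut at (438,214).

```bash
cat > h.py <<'E'
from workcell import readout, grab_frame, camera_info, workorder, bot
import cv2, numpy as np
from scipy.spatial.transform import Rotation as R
def camT(n, obs=None):
    c=camera_info(n)
    if n!="wrist": return c,c["T"]
    o=obs or readout.observe(); T=np.eye(4); T[:3,:3]=R.from_euler('xyz',o["tool_rot"]).as_matrix(); T[:3,3]=o["position"]
    return c,T@c["hand_eye"]
def cast(n,uv,z,obs=None):
    c,T=camT(n,obs); uv=np.atleast_2d(np.asarray(uv,float))
    d=np.c_[(uv[:,0]-c["cx"])/c["fx"],-(uv[:,1]-c["cy"])/c["fy"],-np.ones(len(uv))]@T[:3,:3].T
    return T[:3,3]+d*((z-T[2,3])/d[:,2])[:,None]
def proj(n,P,obs=None):
    c,T=camT(n,obs); p=(np.atleast_2d(P)-T[:3,3])@T[:3,:3]
    return np.c_[c["cx"]-c["fx"]*p[:,0]/p[:,2],c["cy"]+c["fy"]*p[:,1]/p[:,2]]
def big(m,k=1):
    cs=cv2.findContours(m.astype(np.uint8),cv2.RETR_EXTERNAL,cv2.CHAIN_APPROX_NONE)[0]
    return sorted(cs,key=cv2.contourArea)[-k:]
def roi(m,x0,y0,x1,y1):
    o=np.zeros_like(m);o[y0:y1,x0:x1]=m[y0:y1,x0:x1];return o
E
python3 - <<'E'
from h import *
im=cv2.imread("pics/top0.png"); hsv=cv2.cvtColor(im,cv2.COLOR_BGR2HSV); H,S,V=cv2.split(hsv)
sl=roi((S<60)&(V>120),230,210,272,294); dark=roi(V<50,230,210,272,294)
gr=roi((H>35)&(H<85)&(S>80),230,210,272,294)
c=np.vstack(big(sl,2)); r=cv2.minAreaRect(c); b=cv2.boxPoints(r); w=cast("top",b,.04)
print("level rect",r,w.round(4).tolist()); g=np.argwhere(gr)[:,::-1].mean(0); print("vial",g,cast("top",g,.04))
ba=roi((S<60)&(V>60)&(V<150),300,170,465,270); r=cv2.minAreaRect(big(ba)[0]); b=cv2.boxPoints(r)
print("board",r,b.tolist(),cast("top",b,.1).round(4).tolist())
nu=roi((S<60)&(V>150),415,195,460,230); r=cv2.minAreaRect(np.vstack(big(nu,1))); print("nut",r,cast("top",r[0],.138),cast("top",cv2.boxPoints(r),.138).round(4).tolist())
a=cv2.resize(im[165:295,230:460],None,fx=3.4,fy=3.4,interpolation=cv2.INTER_CUBIC); cv2.imwrite("pics/crop0.png",a)
E
```

```text
level rect ((249.46864318847656, 253.1026611328125), (8.683856964111328, 64.4751968383789), 17.020524978637695) [[0.4411, 0.3516, 0.04], [0.6206, 0.2971, 0.04], [0.6129, 0.2728, 0.04], [0.4336, 0.3275, 0.04]]
vial [249.37391304 252.85217391] [[0.52743039 0.31262874 0.04      ]]
board ((381.69061279296875, 218.92236328125), (71.34842681884766, 139.8333740234375), 86.26860046386719) [[309.6004943847656, 187.8739013671875], [449.1374206542969, 178.77365112304688], [453.7807312011719, 249.9708251953125], [314.2438049316406, 259.0710754394531]] [[0.705, 0.1335, 0.1], [0.7262, -0.2584, 0.1], [0.5258, -0.2661, 0.1], [0.5039, 0.1218, 0.1]]
nut ((433.91888427734375, 212.98648071289062), (6.082762718200684, 0.986393928527832), 9.462322235107422) [[ 0.62439933 -0.20653503  0.138     ]] [[0.6245, -0.1982, 0.138], [0.6272, -0.1987, 0.138], [0.6243, -0.2149, 0.138], [0.6216, -0.2144, 0.138]]
```

View pics/crop0.png

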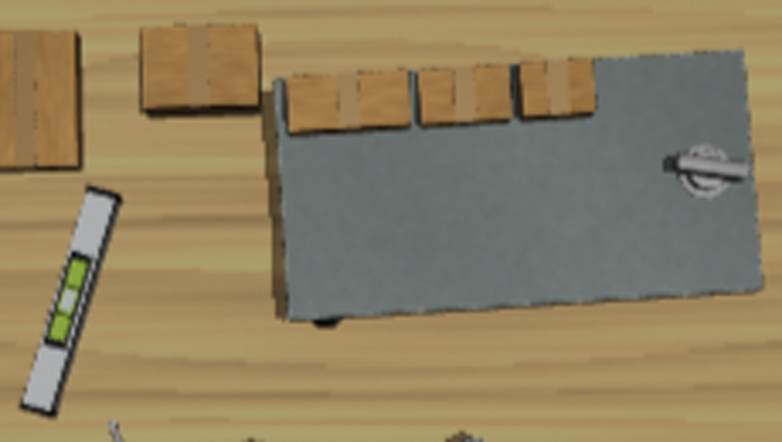

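The crop confirms the choice: the aluminium level with its green vial is at crop (65,300), and the wing nut is at (707,167), with its wing roughly along the board. Measured sizes fit (board 0.392 x 0.20 m, level about 0.19 m). Now I start moving.

>>> {"fn": "drive_tool", "kwargs": {"targets": [{"dx": 0.383,"dy": -0.301,"fingers": 0},{"dx": 0.383,"dy": -0.301},{"dx": 0.383,"dy": -0.301},{"dx": 0.383,"dy": -0.301},{"dx": 0.383,"dy": -0.301},{"dx": 0.383,"dy": -0.301},{"dx": 0.383,"dy": -0.301},{"dx": 0.383,"dy": -0.301},{"dx": 0.383,"dy": -0.301},{"dx": 0.383,"dy": -0.301},{"dx": 0.383,"dy": -0.301},{"dx": 0.383,"dy": -0.301}]}}

```text
invalid input
```

>>> {"fn": "drive_tool", "kwargs": {"targets": [{"yaw": -0.0944},{"yaw": -0.0944},{"yaw": -0.0944},{"yaw": -0.0944},{"yaw": -0.0944},{"yaw": -0.0944},{"yaw": -0.0944},{"yaw": -0.0944},{"yaw": -0.0944},{"yaw": -0.0944},{"yaw": -0.0944},{"yaw": -0.0944},{"yaw": -0.0944},{"yaw": -0.0944},{"yaw": -0.0944},{"yaw": -0.0944},{"yaw": -0.0944},{}]}}

```text
invalid input
```

>>> {"fn": "drive_tool", "kwargs": {"targets": [{"dx": 0.383,"dy": -0.301,"dz": 0,"yaw": 0,"fingers": 0},{"dx": 0.383,"dy": -0.301,"dz": 0,"yaw": 0,"fingers": 0},{"dx": 0.383,"dy": -0.301,"dz": 0,"yaw": 0,"fingers": 0},{"dx": 0.383,"dy": -0.301,"dz": 0,"yaw": 0,"fingers": 0},{"dx": 0.383,"dy": -0.301,"dz": 0,"yaw": 0,"fingers": 0},{"dx": 0.383,"dy": -0.301,"dz": 0,"yaw": 0,"fingers": 0},{"dx": 0.383,"dy": -0.301,"dz": 0,"yaw": 0,"fingers": 0},{"dx": 0.383,"dy": -0.301,"dz": 0,"yaw": 0,"fingers": 0},{"dx": 0.383,"dy": -0.301,"dz": 0,"yaw": 0,"fingers": 0},{"dx": 0.383,"dy": -0.301,"dz": 0,"yaw": 0,"fingers": 0},{"dx": 0.383,"dy": -0.301,"dz": 0,"yaw": 0,"fingers": 0},{"dx": 0.383,"dy": -0.301,"dz": 0,"yaw": 0,"fingers": 0}]}}

```text
clock: 1.3
position: [0.5209, -0.0989, 0.2313]
tool_rot: [3.142, 0.0, 0.33]
force: [0.7, -1.3, 0.1]
grip_width: 0.0854
finger_force: 0.0
```

>>> {"fn": "drive_tool", "kwargs": {"targets": [{"dx": 0,"dy": 0,"dz": 0,"yaw": -0.0944,"fingers": 0},{"dx": 0,"dy": 0,"dz": 0,"yaw": -0.0944,"fingers": 0},{"dx": 0,"dy": 0,"dz": 0,"yaw": -0.0944,"fingers": 0},{"dx": 0,"dy": 0,"dz": 0,"yaw": -0.0944,"fingers": 0},{"dx": 0,"dy": 0,"dz": 0,"yaw": -0.0944,"fingers": 0},{"dx": 0,"dy": 0,"dz": 0,"yaw": -0.0944,"fingers": 0},{"dx": 0,"dy": 0,"dz": 0,"yaw": -0.0944,"fingers": 0},{"dx": 0,"dy": 0,"dz": 0,"yaw": -0.0944,"fingers": 0},{"dx": 0,"dy": 0,"dz": 0,"yaw": -0.0944,"fingers": 0},{"dx": 0,"dy": 0,"dz": 0,"yaw": -0.0944,"fingers": 0},{"dx": 0,"dy": 0,"dz": 0,"yaw": -0.0944,"fingers": 0},{"dx": 0,"dy": 0,"dz": 0,"yaw": -0.0944,"fingers": 0},{"dx": 0,"dy": 0,"dz": 0,"yaw": -0.0944,"fingers": 0},{"dx": 0,"dy": 0,"dz": 0,"yaw": -0.0944,"fingers": 0},{"dx": 0,"dy": 0,"dz": 0,"yaw": -0.0944,"fingers": 0},{"dx": 0,"dy": 0,"dz": 0,"yaw": -0.0944,"fingers": 0},{"dx": 0,"dy": 0,"dz": 0,"yaw": -0.0944,"fingers": 0},{"dx": 0,"dy": 0,"dz": 0,"yaw": 0,"fingers": 0}]}}

```text
clock: 3.1
position: [0.52, -0.1009, 0.231]
tool_rot: [3.141, -0.001, 2.853]
force: [0.4, -0.1, -0.3]
grip_width: 0.0858
finger_force: 0.0
```

>>> {"fn": "drive_tool", "kwargs": {"targets": [{"dx": 0.123,"dy": 0.442,"dz": 0,"yaw": 0,"fingers": 0},{"dx": 0.123,"dy": 0.442,"dz": 0,"yaw": 0,"fingers": 0},{"dx": 0.123,"dy": 0.442,"dz": 0,"yaw": 0,"fingers": 0},{"dx": 0.123,"dy": 0.442,"dz": 0,"yaw": 0,"fingers": 0},{"dx": 0.123,"dy": 0.442,"dz": 0,"yaw": 0,"fingers": 0},{"dx": 0.123,"dy": 0.442,"dz": 0,"yaw": 0,"fingers": 0},{"dx": 0.123,"dy": 0.442,"dz": 0,"yaw": 0,"fingers": 0},{"dx": 0.123,"dy": 0.442,"dz": 0,"yaw": 0,"fingers": 0},{"dx": 0.123,"dy": 0.442,"dz": 0,"yaw": 0,"fingers": 0},{"dx": 0,"dy": 0,"dz": 0,"yaw": 0,"fingers": 0},{"dx": 0,"dy": 0,"dz": 0,"yaw": 0,"fingers": 0}]}}

```text
clock: 4.2
position: [0.5276, 0.3133, 0.2308]
tool_rot: [-3.141, -0.001, 2.849]
force: [0.7, -1.2, -0.4]
grip_width: 0.0853
finger_force: 0.0
```

Run:
```python
from h import *
o=readout.observe(); im=grab_frame("wrist"); cv2.imwrite("pics/w1.png",im); print(o["qpos"].round(3),o["position"],o["tool_rot"])
hsv=cv2.cvtColor(im,cv2.COLOR_BGR2HSV); H,S,V=cv2.split(hsv)
gr=(H>35)&(H<85)&(S>80); r=cv2.minAreaRect(big(gr)[0]); print(r,cast("wrist",[r[0]],.04,o))
b=cast("wrist",cv2.boxPoints(r),.04,o);print(b.round(4).tolist())
e=b[1]-b[0]if np.linalg.norm(b[1]-b[0])>np.linalg.norm(b[2]-b[1]) else b[2]-b[1]; print(np.degrees(np.arctan2(e[1],e[0])))
```

```text
[-0.113  0.61  -0.792  1.603  0.468  1.128  0.258] [0.52764942 0.31325525 0.23084628] [-3.14122985e+00 -7.42867990e-04  2.84877004e+00]
((317.4999694824219, 210.99996948242188), (83.99998474121094, 18.999996185302734), 90.0) [[0.52408895 0.31277235 0.04      ]]
[[0.4887, 0.3155, 0.04], [0.4931, 0.3302, 0.04], [0.5619, 0.3099, 0.04], [0.5572, 0.2942, 0.04]]
-16.432072344456202
```

View pics/w1.png

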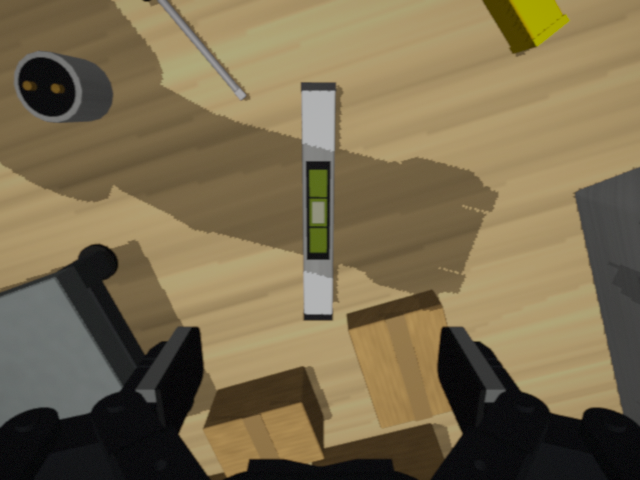

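The wrist picture shows the aluminium level upright in the view, with its vial at (317,211). It is aligned with the fingers, and there is room for both beside it.

>>> {"fn": "drive_tool", "kwargs": {"targets": [{"dx": 0.033,"dy": -0.012,"dz": 0.4,"yaw": 0,"fingers": 0},{"dx": 0,"dy": 0,"dz": 0.45,"yaw": 0,"fingers": 0.2},{"dx": 0,"dy": 0,"dz": 0.45,"yaw": 0,"fingers": 0.2},{"dx": 0,"dy": 0,"dz": 0.45,"yaw": 0,"fingers": 0.2},{"dx": 0,"dy": 0,"dz": 0.3,"yaw": 0,"fingers": 0.2},{"dx": 0,"dy": 0,"dz": 0.178,"yaw": 0,"fingers": 0.2},{"dx": 0,"dy": 0,"dz": 0,"yaw": 0,"fingers": 0.2},{"dx": 0,"dy": 0,"dz": 0,"yaw": 0,"fingers": 1},{"dx": 0,"dy": 0,"dz": 0,"yaw": 0,"fingers": 1},{"dx": 0,"dy": 0,"dz": 0,"yaw": 0,"fingers": 1},{"dx": 0,"dy": 0,"dz": 0,"yaw": 0,"fingers": 1},{"dx": 0,"dy": 0,"dz": 0,"yaw": 0,"fingers": 1},{"dx": 0,"dy": 0,"dz": 0,"yaw": 0,"fingers": 1}], "squeeze": 50}}

```text
clock: 5.55
position: [0.5257, 0.3121, 0.0101]
tool_rot: [3.14, 0.002, 2.85]
force: [-1.7, -1.6, 10.8]
grip_width: 0.0252
finger_force: 49.4
```

>>> {"fn": "drive_tool", "kwargs": {"targets": [{"dx": 0,"dy": 0,"dz": -0.2,"yaw": 0,"fingers": 1},{"dx": 0,"dy": 0,"dz": -0.45,"yaw": 0,"fingers": 1},{"dx": 0,"dy": 0,"dz": -0.45,"yaw": 0,"fingers": 1},{"dx": 0,"dy": 0,"dz": -0.45,"yaw": 0,"fingers": 1},{"dx": 0,"dy": 0,"dz": -0.45,"yaw": 0,"fingers": 1},{"dx": -0.1,"dy": -0.196,"dz": 0,"yaw": 0,"fingers": 1},{"dx": -0.1985,"dy": -0.3916,"dz": 0,"yaw": 0,"fingers": 1},{"dx": -0.1985,"dy": -0.3916,"dz": 0,"yaw": 0,"fingers": 1},{"dx": -0.1985,"dy": -0.3916,"dz": 0,"yaw": 0,"fingers": 1},{"dx": -0.1985,"dy": -0.3916,"dz": 0,"yaw": 0,"fingers": 1},{"dx": -0.1985,"dy": -0.3916,"dz": 0,"yaw": 0,"fingers": 1},{"dx": -0.1985,"dy": -0.3916,"dz": 0,"yaw": 0,"fingers": 1},{"dx": -0.1985,"dy": -0.3916,"dz": 0,"yaw": 0,"fingers": 1},{"dx": -0.1,"dy": -0.196,"dz": 0,"yaw": 0,"fingers": 1}]}}

```text
clock: 6.95
position: [0.5873, -0.0385, 0.2089]
tool_rot: [-3.14, 0.001, 2.846]
force: [0.1, 0.7, -3.6]
grip_width: 0.0253
finger_force: 50.1
```

>>> {"fn": "drive_tool", "kwargs": {"targets": [{"dx": 0,"dy": 0,"dz": 0,"yaw": 0.0867,"fingers": 1},{"dx": 0,"dy": 0,"dz": 0,"yaw": 0.0867,"fingers": 1},{"dx": 0,"dy": 0,"dz": 0,"yaw": 0.0867,"fingers": 1},{"dx": 0,"dy": 0,"dz": 0,"yaw": 0.0867,"fingers": 1},{"dx": 0,"dy": 0,"dz": 0,"yaw": 0.0867,"fingers": 1},{"dx": 0,"dy": 0,"dz": 0,"yaw": 0.0867,"fingers": 1},{"dx": 0,"dy": 0,"dz": 0,"yaw": 0.0867,"fingers": 1},{"dx": 0,"dy": 0,"dz": 0,"yaw": 0.0867,"fingers": 1},{"dx": 0,"dy": 0,"dz": 0,"yaw": 0.0867,"fingers": 1},{"dx": 0,"dy": 0,"dz": 0,"yaw": 0,"fingers": 1},{"dx": 0,"dy": 0,"dz": 0,"yaw": 0,"fingers": 1}]}}

```text
clock: 8.05
position: [0.5872, -0.0337, 0.209]
tool_rot: [3.141, 0.0, 1.629]
force: [-0.1, 0.3, -2.1]
grip_width: 0.0253
finger_force: 50.0
```

Run:
```python
from h import *
o=readout.observe(); im=grab_frame("wrist"); cv2.imwrite("pics/w2.png",im); print(o["qpos"].round(3),o["position"],o["tool_rot"],o["force"])
```

```text
[ 0.297  0.523 -0.485  1.706  0.284  0.982 -0.234] [ 0.58719329 -0.03370583  0.20898759] [3.14105964e+00 2.10107597e-04 1.62930583e+00] [-0.09413628  0.30847639 -2.10055958]
```

View pics/w2.png

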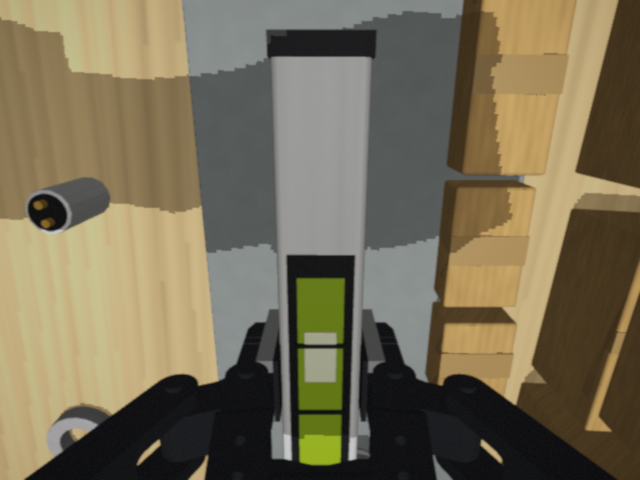

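The picture shows the level held straight over the board. The board edge runs from (185,30) to (206,250) and the carton edges from (463,30) to (435,300), both symmetric about the level, so it lies along the board and clear of the cartons. Next I check the numbers.

Run:
```python
from h import *
o=readout.observe(); im=cv2.imread("pics/w2.png"); S=cv2.cvtColor(im,cv2.COLOR_BGR2HSV)[...,1].astype(int)
pts=[]
for r in range(20,300,10):
    k=np.argmax(S[r,150:260]<50)+150; pts.append((k,r))
P=cast("wrist",pts,.097,o); f=np.polyfit(P[:,1],P[:,0],1); res=P[:,0]-np.polyval(f,P[:,1])
g=abs(res)<.003; f=np.polyfit(P[g,1],P[g,0],1); print(g.sum(),P[[0,-1]],"yaw deg",-np.degrees(np.arctan(f[0])),"edge x at tool y",np.polyval(f,o["position"][1]))
print(cast("wrist",[(441,250),(463,100)],.13,o))
```

```text
28 [[ 0.50340054  0.09152304  0.097     ]
 [ 0.51353097 -0.07156505  0.097     ]] yaw deg 3.6136826642448923 edge x at tool y 0.5112580990139941
[[ 0.6550857  -0.02302689  0.13      ]
 [ 0.65397331  0.05791385  0.13      ]]
```

>>> {"fn": "drive_tool", "kwargs": {"targets": [{"dx": 0.08,"dy": 0,"dz": 0.3,"yaw": 0,"fingers": 1},{"dx": 0,"dy": 0,"dz": 0.3,"yaw": 0,"fingers": 1},{"dx": 0,"dy": 0,"dz": 0.2,"yaw": 0,"fingers": 1},{"dx": 0,"dy": 0,"dz": 0.1,"yaw": 0,"fingers": 1},{"dx": 0,"dy": 0,"dz": 0.04,"yaw": 0,"fingers": 1},{"dx": 0,"dy": 0,"dz": 0.02,"yaw": 0,"fingers": 1},{"dx": 0,"dy": 0,"dz": 0,"yaw": 0,"fingers": 1},{"dx": 0,"dy": 0,"dz": 0,"yaw": 0,"fingers": 1}]}}

```text
clock: 8.9
position: [0.5872, -0.0259, 0.1133]
tool_rot: [3.14, 0.0, 1.625]
force: [-0.5, 0.4, -2.6]
grip_width: 0.0254
finger_force: 50.1
```

>>> {"fn": "drive_tool", "kwargs": {"targets": [{"dx": 0,"dy": 0,"dz": 0.02,"yaw": 0,"fingers": 1},{"dx": 0,"dy": 0,"dz": 0.01,"yaw": 0,"fingers": 1},{"dx": 0,"dy": 0,"dz": 0,"yaw": 0,"fingers": 1}]}}

```text
clock: 9.2
position: [0.5868, -0.0259, 0.1095]
tool_rot: [3.141, 0.0, 1.625]
force: [0.3, -0.9, -2.3]
grip_width: 0.0251
finger_force: 50.2
```

>>> {"fn": "drive_tool", "kwargs": {"targets": [{"dx": 0,"dy": 0,"dz": 0.01,"yaw": 0,"fingers": 1},{"dx": 0,"dy": 0,"dz": 0.01,"yaw": 0,"fingers": 1},{"dx": 0,"dy": 0,"dz": 0,"yaw": 0,"fingers": 1}]}}

```text
clock: 9.5
position: [0.5871, -0.0262, 0.1081]
tool_rot: [3.141, 0.0, 1.624]
force: [-3.1, -3.2, 10.6]
grip_width: 0.0253
finger_force: 51.7
```

>>> {"fn": "drive_tool", "kwargs": {"targets": [{"dx": 0,"dy": 0,"dz": 0,"yaw": 0,"fingers": 0.3},{"dx": 0,"dy": 0,"dz": 0,"yaw": 0,"fingers": 0.3},{"dx": 0,"dy": 0,"dz": 0,"yaw": 0,"fingers": 0.3},{"dx": 0,"dy": 0,"dz": 0,"yaw": 0,"fingers": 0.3},{"dx": 0,"dy": 0,"dz": -0.1,"yaw": 0,"fingers": 0.3},{"dx": 0,"dy": 0,"dz": -0.3,"yaw": 0,"fingers": 0.3},{"dx": 0,"dy": 0,"dz": -0.45,"yaw": 0,"fingers": 0.3},{"dx": 0,"dy": 0,"dz": -0.45,"yaw": 0,"fingers": 0.3},{"dx": 0,"dy": 0,"dz": -0.45,"yaw": 0,"fingers": 0.3},{"dx": 0,"dy": 0,"dz": -0.45,"yaw": 0,"fingers": 0},{"dx": -0.35,"dy": 0.04,"dz": 0,"yaw": 0,"fingers": 0},{"dx": -0.35,"dy": 0.04,"dz": 0,"yaw": 0,"fingers": 0},{"dx": -0.35,"dy": 0.04,"dz": 0,"yaw": 0,"fingers": 0},{"dx": 0,"dy": 0,"dz": 0,"yaw": 0,"fingers": 0},{"dx": 0,"dy": 0,"dz": 0,"yaw": 0,"fingers": 0},{"dx": 0,"dy": 0,"dz": 0,"yaw": 0,"fingers": 0}]}}

```text
clock: 11.1
position: [0.6044, -0.129, 0.3279]
tool_rot: [3.141, -0.0, 1.626]
force: [-0.0, 0.3, -0.2]
grip_width: 0.0856
finger_force: 0.0
```

Run:
```python
from h import *
import pickle
o=readout.observe(); im=grab_frame("wrist"); cv2.imwrite("pics/w3.png",im); pickle.dump(o,open("w3.pkl","wb"));print(o["qpos"].round(3),o["position"],o["tool_rot"])
```

```text
[ 0.438  0.463 -0.481  1.477  0.219  1.255 -0.013] [ 0.60437112 -0.12897572  0.32792338] [ 3.14128511e+00 -4.95439133e-04  1.62606115e+00]
```

View pics/w3.png

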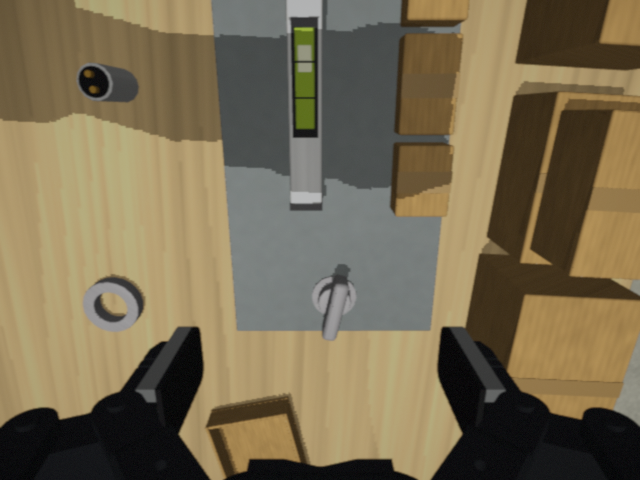

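The bubble sits at row 58 and the lines at rows 62 and 98, so it is about 15 mm toward the legs (roughly 17 mrad, 1.9 rad of nut). The wing's top runs from about (341,272) to (330,337).

Run:
```python
from h import *
import pickle
o=pickle.load(open("w3.pkl","rb")); im=cv2.imread("pics/w3.png"); hsv=cv2.cvtColor(im,cv2.COLOR_BGR2HSV)
P=cast("wrist",[(341,273),(330,336)],.1325,o); d=P[0]-P[1]; print(P,np.linalg.norm(d),np.degrees(np.arctan2(d[1],d[0])),P.mean(0))
print("flange circle", cast("wrist",[(334,297)],.100,o))
print("corners",cast("wrist",[(237,330),(431,330)],.0935,o), "lvl end",cast("wrist",[(306,206)],.136,o))
cv2.imwrite("pics/c3.png",cv2.resize(im[190:350,230:440],None,fx=3.7,fy=3.7,interpolation=cv2.INTER_CUBIC))
```

```text
[[ 0.62503016 -0.18259544  0.1325    ]
 [ 0.61931339 -0.24668526  0.1325    ]] 0.06434427989633305 84.90274772825397 [ 0.62217178 -0.21464035  0.1325    ]
flange circle [[ 0.62240435 -0.22166562  0.1       ]]
corners [[ 0.52450047 -0.26811706  0.0935    ]
 [ 0.72607229 -0.25665605  0.0935    ]] lvl end [[ 0.59129507 -0.12283359  0.136     ]]
```

View pics/c3.png

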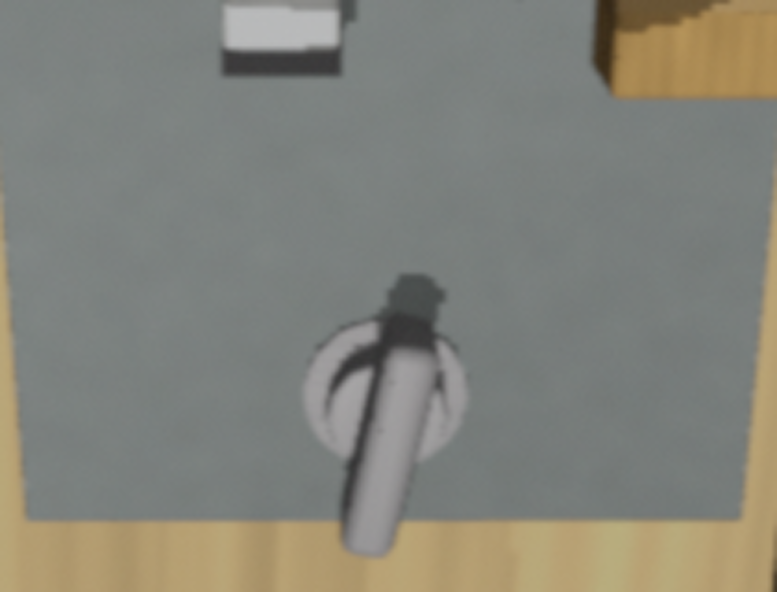

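The crop shows the wing's top face running from crop (410,350) to (368,552); the dark patch above it is its end face and shadow. The foot plate is centred at (386,393).

Run:
```python
from h import *
import pickle
o=pickle.load(open("w3.pkl","rb"))
P=cast("wrist",[(230+410/3.7,190+348/3.7),(230+368/3.7,190+554/3.7)],.1325,o); d=P[0]-P[1]; print(P,np.linalg.norm(d),np.degrees(np.arctan2(d[1],d[0])),P.mean(0))
print(cast("wrist",[(230+386/3.7,190+393/3.7)],.097,o))
```

```text
[[ 0.62563067 -0.19326196  0.1325    ]
 [ 0.6190591  -0.25069656  0.1325    ]] 0.057809332778409224 83.47269389009398 [ 0.62234488 -0.22197926  0.1325    ]
[[ 0.62285806 -0.22220058  0.097     ]]
```

>>> {"fn": "drive_tool", "kwargs": {"targets": [{"dx": -0.469,"dy": 0.065,"dz": 0,"yaw": 0,"fingers": 0},{"dx": -0.469,"dy": 0.065,"dz": 0,"yaw": 0,"fingers": 0},{"dx": 0,"dy": 0,"dz": 0.2,"yaw": 0.054,"fingers": 0},{"dx": 0,"dy": 0,"dz": 0.45,"yaw": 0.054,"fingers": 0},{"dx": 0,"dy": 0,"dz": 0.45,"yaw": 0,"fingers": 0},{"dx": 0,"dy": 0,"dz": 0.45,"yaw": 0,"fingers": 0},{"dx": 0,"dy": 0,"dz": 0.3,"yaw": 0,"fingers": 0},{"dx": 0,"dy": 0,"dz": 0.2,"yaw": 0,"fingers": 0},{"dx": 0,"dy": 0,"dz": 0.19,"yaw": 0,"fingers": 0},{"dx": 0,"dy": 0,"dz": 0,"yaw": 0,"fingers": 0}]}}

```text
clock: 12.15
position: [0.6215, -0.2217, 0.1014]
tool_rot: [-3.138, -0.001, 1.457]
force: [-0.3, -0.2, 0.4]
grip_width: 0.0856
finger_force: 0.0
```

>>> {"fn": "drive_tool", "kwargs": {"targets": [{"dx": 0,"dy": 0,"dz": -0.02,"yaw": 0,"fingers": 0.5},{"dx": 0,"dy": 0,"dz": 0,"yaw": 0,"fingers": 1},{"dx": 0,"dy": 0,"dz": 0,"yaw": 0,"fingers": 1},{"dx": 0,"dy": 0,"dz": 0,"yaw": 0,"fingers": 1},{"dx": 0,"dy": 0,"dz": 0,"yaw": 0,"fingers": 1},{"dx": 0,"dy": 0,"dz": 0,"yaw": 0,"fingers": 1},{"dx": 0,"dy": 0,"dz": 0,"yaw": 0,"fingers": 1},{"dx": 0,"dy": 0,"dz": 0,"yaw": 0,"fingers": 1}], "squeeze": 70}}

```text
clock: 12.95
position: [0.6234, -0.2232, 0.107]
tool_rot: [3.139, 0.0, 1.455]
force: [-1.0, 0.7, 11.4]
grip_width: 0.0271
finger_force: 68.2
```

The grip stopped at 27 mm, so the tips caught the round hub below the wing. I open and go higher.

>>> {"fn": "drive_tool", "kwargs": {"targets": [{"dx": 0,"dy": 0,"dz": 0,"yaw": 0,"fingers": 0.3},{"dx": 0,"dy": 0,"dz": 0,"yaw": 0,"fingers": 0.3},{"dx": 0,"dy": 0,"dz": -0.05,"yaw": 0,"fingers": 0.3},{"dx": 0,"dy": 0,"dz": -0.05,"yaw": 0,"fingers": 0.3},{"dx": 0,"dy": 0,"dz": 0,"yaw": 0,"fingers": 0.3}]}}

```text
clock: 13.45
position: [0.6229, -0.2232, 0.1164]
tool_rot: [3.14, 0.0, 1.455]
force: [0.4, 0.2, -0.6]
grip_width: 0.0596
finger_force: 0.0
```

>>> {"fn": "drive_tool", "kwargs": {"targets": [{"dx": 0,"dy": 0,"dz": 0,"yaw": 0,"fingers": 1},{"dx": 0,"dy": 0,"dz": 0,"yaw": 0,"fingers": 1},{"dx": 0,"dy": 0,"dz": 0,"yaw": 0,"fingers": 1},{"dx": 0,"dy": 0,"dz": 0,"yaw": 0,"fingers": 1},{"dx": 0,"dy": 0,"dz": 0,"yaw": 0,"fingers": 1},{"dx": 0,"dy": 0,"dz": 0,"yaw": 0,"fingers": 1}]}}

```text
clock: 14.05
position: [0.6233, -0.2231, 0.1158]
tool_rot: [3.14, -0.0, 1.455]
force: [5.9, -0.2, -0.6]
grip_width: 0.012
finger_force: 69.3
```

>>> {"fn": "drive_tool", "kwargs": {"targets": [{"dx": 0,"dy": 0,"dz": -0.003,"yaw": -0.04,"fingers": 1},{"dx": 0,"dy": 0,"dz": -0.003,"yaw": -0.06,"fingers": 1},{"dx": 0,"dy": 0,"dz": -0.003,"yaw": -0.06,"fingers": 1},{"dx": 0,"dy": 0,"dz": -0.003,"yaw": -0.06,"fingers": 1},{"dx": 0,"dy": 0,"dz": -0.003,"yaw": -0.06,"fingers": 1},{"dx": 0,"dy": 0,"dz": -0.003,"yaw": -0.06,"fingers": 1},{"dx": 0,"dy": 0,"dz": -0.003,"yaw": -0.06,"fingers": 1},{"dx": 0,"dy": 0,"dz": -0.003,"yaw": -0.06,"fingers": 1},{"dx": 0,"dy": 0,"dz": -0.003,"yaw": -0.06,"fingers": 1},{"dx": 0,"dy": 0,"dz": -0.003,"yaw": -0.06,"fingers": 1},{"dx": 0,"dy": 0,"dz": -0.003,"yaw": -0.06,"fingers": 1},{"dx": 0,"dy": 0,"dz": 0,"yaw": 0,"fingers": 1}]}}

```text
clock: 15.25
position: [0.6231, -0.2229, 0.1187]
tool_rot: [3.14, 0.001, 2.464]
force: [5.3, 0.3, -1.8]
grip_width: 0.0122
finger_force: 68.6
```

Run:
```python
from h import *
o=readout.observe(); print(o["qpos"].round(2),o["force"],o["moment"])
im=grab_frame("top"); hsv=cv2.cvtColor(im,cv2.COLOR_BGR2HSV); H,S,V=cv2.split(hsv)
gr=roi((H>35)&(H<85)&(S>80),300,180,440,270); print(gr.sum(), np.argwhere(gr)[:,::-1].mean(0) if gr.any() else 0)
```

```text
[ 0.64  0.77 -0.61  1.56  0.51  0.97  0.76] [ 5.27462574  0.33703401 -1.83366952] [-0.02835303 -1.40191849  0.16774399]
126 [368.92063492 226.41269841]
```

>>> {"fn": "drive_tool", "kwargs": {"targets": [{"dx": 0,"dy": 0,"dz": -0.003,"yaw": -0.06,"fingers": 1},{"dx": 0,"dy": 0,"dz": -0.003,"yaw": -0.06,"fingers": 1},{"dx": 0,"dy": 0,"dz": -0.003,"yaw": -0.06,"fingers": 1},{"dx": 0,"dy": 0,"dz": -0.003,"yaw": -0.06,"fingers": 1},{"dx": 0,"dy": 0,"dz": -0.003,"yaw": -0.06,"fingers": 1},{"dx": 0,"dy": 0,"dz": -0.003,"yaw": -0.06,"fingers": 1},{"dx": 0,"dy": 0,"dz": -0.003,"yaw": -0.06,"fingers": 1},{"dx": 0,"dy": 0,"dz": -0.003,"yaw": -0.06,"fingers": 1},{"dx": 0,"dy": 0,"dz": -0.003,"yaw": -0.06,"fingers": 1},{"dx": 0,"dy": 0,"dz": 0,"yaw": 0,"fingers": 1},{"dx": 0,"dy": 0,"dz": 0,"yaw": 0,"fingers": 1},{"dx": 0,"dy": 0,"dz": 0,"yaw": 0,"fingers": 0.5},{"dx": 0,"dy": 0,"dz": 0,"yaw": 0,"fingers": 0.5},{"dx": 0,"dy": 0,"dz": 0,"yaw": 0,"fingers": 0.5}]}}

```text
clock: 16.7
position: [0.6223, -0.2232, 0.1215]
tool_rot: [-3.141, -0.0, -2.975]
force: [-0.1, 0.5, -0.2]
grip_width: 0.0428
finger_force: 0.0
```

>>> {"fn": "drive_tool", "kwargs": {"targets": [{"dx": 0,"dy": 0,"dz": -0.3,"yaw": 0,"fingers": 0.5},{"dx": 0,"dy": 0,"dz": -0.45,"yaw": 0,"fingers": 0.5},{"dx": 0,"dy": 0,"dz": -0.45,"yaw": 0,"fingers": 0.5},{"dx": 0,"dy": 0,"dz": -0.4,"yaw": 0,"fingers": 0},{"dx": 0.0145,"dy": 0.441,"dz": 0,"yaw": 0,"fingers": 0},{"dx": 0.0145,"dy": 0.441,"dz": 0,"yaw": 0,"fingers": 0},{"dx": 0.0145,"dy": 0.441,"dz": 0,"yaw": 0,"fingers": 0},{"dx": 0.0145,"dy": 0.441,"dz": 0,"yaw": 0,"fingers": 0}]}}

```text
clock: 17.5
position: [0.5867, -0.0487, 0.2817]
tool_rot: [-3.141, 0.0, -2.975]
force: [0.8, 0.5, -0.2]
grip_width: 0.0856
finger_force: 0.0
```

>>> {"fn": "drive_tool", "kwargs": {"targets": [{"dx": 0,"dy": 0,"dz": 0,"yaw": 0.0892,"fingers": 0},{"dx": 0,"dy": 0,"dz": 0,"yaw": 0.0892,"fingers": 0},{"dx": 0,"dy": 0,"dz": 0,"yaw": 0.0892,"fingers": 0},{"dx": 0,"dy": 0,"dz": 0,"yaw": 0.0892,"fingers": 0},{"dx": 0,"dy": 0,"dz": 0,"yaw": 0.0892,"fingers": 0},{"dx": 0,"dy": 0,"dz": 0,"yaw": 0.0892,"fingers": 0},{"dx": 0,"dy": 0,"dz": 0,"yaw": 0.0892,"fingers": 0},{"dx": 0,"dy": 0,"dz": 0,"yaw": 0.0892,"fingers": 0},{"dx": 0,"dy": 0,"dz": 0,"yaw": 0.0892,"fingers": 0},{"dx": 0,"dy": 0,"dz": 0,"yaw": 0.0892,"fingers": 0},{"dx": 0,"dy": 0,"dz": 0,"yaw": 0.0892,"fingers": 0},{"dx": 0,"dy": 0,"dz": 0,"yaw": 0.0892,"fingers": 0},{"dx": 0,"dy": 0,"dz": 0,"yaw": 0,"fingers": 0},{"dx": 0,"dy": 0,"dz": 0,"yaw": 0,"fingers": 0},{"dx": 0,"dy": 0,"dz": 0,"yaw": 0,"fingers": 0},{"dx": 0,"dy": 0,"dz": 0,"yaw": 0,"fingers": 0}]}}

```text
clock: 19.1
position: [0.5874, -0.0502, 0.2815]
tool_rot: [-3.142, -0.0, 1.629]
force: [0.8, -0.6, 0.2]
grip_width: 0.0852
finger_force: 0.0
```

Run:
```python
from h import *
import pickle
o=readout.observe(); im=grab_frame("wrist"); cv2.imwrite("pics/w4.png",im); pickle.dump(o,open("w4.pkl","wb"));print(o["position"],o["tool_rot"])
hsv=cv2.cvtColor(im,cv2.COLOR_BGR2HSV); H,S,V=cv2.split(hsv)
gr=roi((H>30)&(H<85)&(S>80),250,0,390,400); c=np.vstack(big(gr,3)).reshape(-1,2); x0,y0=c.min(0);x1,y1=c.max(0);print(x0,y0,x1,y1)
a=cast("wrist",[((x0+x1)/2,y0),((x0+x1)/2,y1)],.14,o);print(a)
m=int((x0+x1)/2); print(list(zip(range(y0-2,y1+3),S[y0-2:y1+3,m].tolist(),V[y0-2:y1+3,m].tolist())))
```

```text
[ 0.58738642 -0.05016772  0.28148345] [-3.14151635e+00 -6.75620234e-05  1.62936326e+00]
310 144 333 245
[[ 0.58378009  0.01065976  0.14      ]
 [ 0.58811359 -0.06101733  0.14      ]]
[(142, 10, 26), (143, 18, 28), (144, 123, 54), (145, 178, 93), (146, 186, 114), (147, 184, 118), (148, 190, 117), (149, 190, 117), (150, 184, 119), (151, 188, 118), (152, 187, 117), (153, 186, 118), (154, 186, 118), (155, 188, 118), (156, 184, 118), (157, 185, 117), (158, 185, 117), (159, 189, 116), (160, 185, 117), (161, 192, 117), (162, 190, 118), (163, 187, 117), (164, 187, 117), (165, 185, 117), (166, 190, 117), (167, 187, 117), (168, 192, 117), (169, 187, 117), (170, 190, 118), (171, 189, 116), (172, 187, 117), (173, 184, 118), (174, 190, 117), (175, 189, 116), (176, 185, 117), (177, 185, 105), (178, 152, 62), (179, 146, 54), (180, 178, 93), (181, 189, 112), (182, 191, 116), (183, 187, 116), (184, 133, 121), (185, 65, 138), (186, 42, 152), (187, 36, 155), (188, 36, 155), (189, 36, 155), (190, 36, 155), (191, 36, 155), (192, 36, 156), (193, 36, 156), (194, 36, 155), (195, 36, 155), (196, 36, 155), (197, 36, 155), (198, 38, 155), (199, 36, 156), (200, 38, 155), (201, 36, 155), (202, 36, 155), (203, 36, 154), (204, 35, 154), (205, 36, 154), (206, 38, 155), (207, 36, 154), (208, 36, 154), (209, 41, 150), (210, 67, 138), (211, 134, 120), (212, 184, 108), (213, 184, 75), (214, 122, 44), (215, 163, 69), (216, 188, 106), (217, 195, 115), (218, 197, 115), (219, 192, 114), (220, 195, 115), (221, 191, 115), (222, 193, 115), (223, 197, 114), (224, 193, 115), (225, 199, 114), (226, 190, 118), (227, 185, 128), (228, 173, 149), (229, 160, 182), (230, 158, 191), (231, 158, 191), (232, 158, 191), (233, 159, 191), (234, 158, 191), (235, 159, 191), (236, 158, 190), (237, 158, 191), (238, 157, 190), (239, 158, 190), (240, 158, 190), (241, 157, 190), (242, 162, 189), (243, 159, 183), (244, 151, 155), (245, 103, 97), (246, 9, 59), (247, 5, 56)]
```

View pics/w4.png

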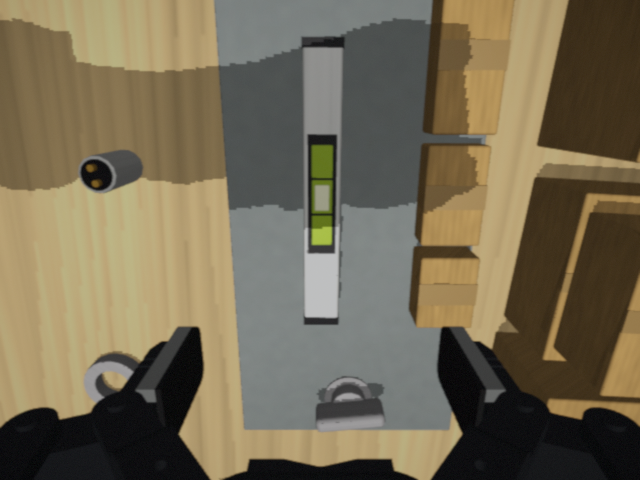

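The bubble spans rows 184.7–210.5 and lies wholly between the lines (178.7 and 213.8), 0.9 mm off mid. Next I shut the fingers and press on the bar between the vial and its far end.

>>> {"fn": "drive_tool", "kwargs": {"targets": [{"dx": 0.4,"dy": 0,"dz": 0,"yaw": 0,"fingers": 1},{"dx": 0.4,"dy": 0,"dz": 0,"yaw": 0,"fingers": 1},{"dx": 0,"dy": 0,"dz": 0,"yaw": 0,"fingers": 1},{"dx": 0,"dy": 0,"dz": 0,"yaw": 0,"fingers": 1},{"dx": 0,"dy": 0,"dz": 0.3,"yaw": 0,"fingers": 1},{"dx": 0,"dy": 0,"dz": 0.4,"yaw": 0,"fingers": 1},{"dx": 0,"dy": 0,"dz": 0.3,"yaw": 0,"fingers": 1},{"dx": 0,"dy": 0,"dz": 0.2,"yaw": 0,"fingers": 1},{"dx": 0,"dy": 0,"dz": 0.1,"yaw": 0,"fingers": 1},{"dx": 0,"dy": 0,"dz": 0.03,"yaw": 0,"fingers": 1},{"dx": 0,"dy": 0,"dz": 0,"yaw": 0,"fingers": 1},{"dx": 0,"dy": 0,"dz": 0,"yaw": 0,"fingers": 1}], "squeeze": 20}}

```text
clock: 20.35
position: [0.5834, 0.0297, 0.1495]
tool_rot: [3.14, 0.0, 1.627]
force: [-0.0, 0.1, 0.2]
grip_width: 0.0001
finger_force: 0.0
```

>>> {"fn": "drive_tool", "kwargs": {"targets": [{"dx": 0,"dy": 0,"dz": 0.03,"yaw": 0,"fingers": 1},{"dx": 0,"dy": 0,"dz": 0.03,"yaw": 0,"fingers": 1},{"dx": 0,"dy": 0,"dz": 0.02,"yaw": 0,"fingers": 1},{"dx": 0,"dy": 0,"dz": 0,"yaw": 0,"fingers": 1},{"dx": 0,"dy": 0,"dz": 0,"yaw": 0,"fingers": 1}]}}

```text
clock: 20.85
position: [0.5829, 0.0298, 0.1405]
tool_rot: [-3.142, -0.0, 1.627]
force: [0.1, -0.1, 0.5]
grip_width: -0.0001
finger_force: 0.0
```

>>> {"fn": "drive_tool", "kwargs": {"targets": [{"dx": 0,"dy": 0,"dz": 0.01,"yaw": 0,"fingers": 1},{"dx": 0,"dy": 0,"dz": 0,"yaw": 0,"fingers": 1},{"dx": 0,"dy": 0,"dz": 0,"yaw": 0,"fingers": 1}]}}

```text
clock: 21.15
position: [0.5831, 0.0298, 0.1402]
tool_rot: [3.141, 0.0, 1.627]
force: [-3.7, -1.8, 11.7]
grip_width: -0.0004
finger_force: 5.5
```

>>> {"fn": "drive_tool", "kwargs": {"targets": [{"dx": 0,"dy": 0,"dz": -0.001,"yaw": 0,"fingers": 1},{"dx": 0,"dy": 0,"dz": 0,"yaw": 0,"fingers": 1},{"dx": 0,"dy": 0,"dz": 0,"yaw": 0,"fingers": 1},{"dx": 0,"dy": 0,"dz": 0,"yaw": 0,"fingers": 1},{"dx": 0,"dy": 0,"dz": 0,"yaw": 0,"fingers": 1},{"dx": 0,"dy": 0,"dz": 0,"yaw": 0,"fingers": 1},{"dx": 0,"dy": 0,"dz": 0,"yaw": 0,"fingers": 1},{"dx": 0,"dy": 0,"dz": 0,"yaw": 0,"fingers": 1},{"dx": 0,"dy": 0,"dz": 0,"yaw": 0,"fingers": 1},{"dx": 0,"dy": 0,"dz": 0,"yaw": 0,"fingers": 1}]}}

```text
clock: 22.15
position: [0.583, 0.0299, 0.1402]
tool_rot: [3.141, 0.0, 1.627]
force: [-2.7, -0.8, 9.2]
grip_width: 0.0001
finger_force: 4.7
```

Run:
```python
from h import *
im=grab_frame("wrist"); f=[readout.observe()["force"]]
for _ in range(4): sc=grab_frame("scene"); f.append(readout.observe()["force"])
print(np.round(f,1))
uv=proj("scene",[[.586,-.025,.14]])[0].astype(int); s=cv2.resize(sc[uv[1]-40:uv[1]+40,uv[0]-53:uv[0]+53],None,fx=5,fy=5,interpolation=cv2.INTER_CUBIC)
w=im[200:480,200:440]; w=cv2.resize(w,None,fx=400/280,fy=400/280)
cv2.imwrite("pics/p5.png",np.hstack([s[:400,:450],w[:400]]))
```

```text
[[-2.3 -0.3  9.2]
 [-2.1  0.3  9.3]
 [-2.  -0.   9.7]
 [-3.   0.1 10. ]
 [-3.5  0.   9.6]]
```

View pics/p5.png

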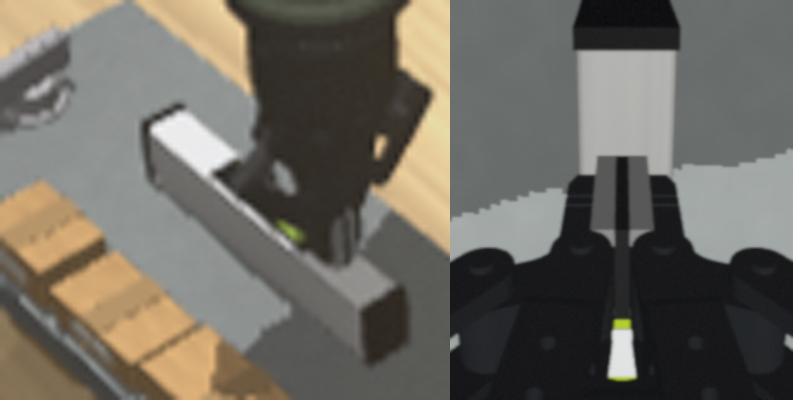

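The level stands lengthwise on the board under a steady push of about 9.6 N. In the wrist view the bubble, at (622,353), shows a green gap at each end, in the same ratio as before pressing.

```bash
python3 -c "
from h import *
print(workorder.job_done())"
```

```text
the job is handed in; nothing more can be done
None
```

I handed the job in with the level standing lengthwise on the board, the arm still pressing it at about 9.6 N, and the bubble between the lines (0.9 mm off mid before pressing, with a gap at each end while pressed), after turning the wing nut about 1.85 rad.

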